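Set the size dial and hold the sizing clamp open at its mark

TASK

Get the hub clamp ready for a colleague to load: turn the black size dial clockwise until its white pointer faces the red index tab, and let go of it. Then pull the spring jaw open by its orange handle until the jaw's white pointer stands at the red clip on the scale, and keep it there: it springs shut if released, so finish while still gripping the handle and holding it still. Leave the hubs, the wrench and the tin where they are.

Things in the scene. Friction and masses are not known exactly. Their poses are not given: they have to be found in the camera images.
- clamp: bolted-down clamp: blue base plate 300 x 260 x 20 mm, origin at the centre of its underside, z up. Its x axis runs from the handle to the steel anvil block (x 70 to 115, y -100 to -20 mm, 80 mm high); the jaw opens along -x. Jaw and handle on the line y = -60 mm, dial axis at x = 0, y = +72 mm. Heights above the table: handle 98 mm, dial 70 mm
- jaw (a joint): opening of the spring jaw in m, 0 = shut against the anvil, grows as the jaw is pulled along the clamp's -x; travel 0.09. A spring always pulls it shut: about 4 N at 0 plus 120 N/m (about 12 N at 0.07), sliding friction about 0.5 N
- handle (a point): centre of the top edge of the orange handle, an upright blade on the jaw slide: 14 mm thick along the clamp's x, 46 mm wide along its y, standing 45 mm above the dark slide (whose top is 53 mm above the table). Take it from above, fingers closing along the clamp's x; the handle stays on the line y = -60 mm of the clamp
- jaw_pointer (a point): tip of the jaw's white pointer, on the -y side of the slide, level with the handle's middle along the clamp's x, 30 mm above the table; moves with the jaw
- mark_tip (a point): tip of the red clip (8 x 20 x 8 mm) fixed on the grey scale beside the slide; its x axis is the clamp's x axis. The jaw is at the mark when jaw_pointer has the same x in the clamp's frame; the clip lies 40 to 70 mm towards -x from the pointer of the shut jaw
- dial (a joint): angle of the size dial in rad, grows clockwise seen from above; stops at -0.2 and 2.8. At 0 the pointer looks along the clamp's +y, at 1.57 along its +x. Stays where it is left; friction about 0.06 N m
- dial_grip (a point): point on the dial's upright axis at the height to grip, 62 mm above the table: black bar grip 48 mm long, 14 mm thick, 32 mm high (its top is 70 mm above the table), lying along the direction of the dial's white pointer; pinch it across its thickness. Below it a black disc 60 mm across, top 38 mm above the table
- dial_pointer (a point): tip of the dial's white pointer, 43 mm from the dial's axis, 36 mm above the table; turns with the dial
- index_tip (a point): inner tip of the red index tab (16 x 8 x 16 mm), fixed beside the dial face, 43 mm from the dial's axis, 36 mm above the table: where dial_pointer must come. Lies 0.5 to 1.5 rad clockwise of the pointer at the start
- hub_a: turned machine hub standing upright, steel: flange 60 mm across and 10 mm high, sleeve 36 mm across, 52 mm high in all, 0.35 kg; origin at the centre of its underside. Bystander, stands on the clamp's base plate, on its near left corner (x -116 to -106, y 60 to 95 mm)
- hub_b: rust-brown; turned machine hub standing upright, steel: flange 60 mm across and 10 mm high, sleeve 36 mm across, 52 mm high in all, 0.35 kg; origin at the centre of its underside. Bystander, beyond the clamp
- hub_c: turned machine hub standing upright, steel: flange 60 mm across and 10 mm high, sleeve 36 mm across, 52 mm high in all, 0.35 kg; origin at the centre of its underside. Bystander, on the table to the right of the clamp
- hub_d: green; turned machine hub standing upright, steel: flange 60 mm across and 10 mm high, sleeve 36 mm across, 52 mm high in all, 0.35 kg; origin at the centre of its underside. Bystander, on the left of the table
- hub_e: rust-brown; turned machine hub standing upright, steel: flange 60 mm across and 10 mm high, sleeve 36 mm across, 52 mm high in all, 0.35 kg; origin at the centre of its underside. Bystander, on the right of the table
- wrench: steel wrench lying on the table to the left of the clamp, along its own x. Bystander
- tin: closed round tin 100 mm across, 120 mm high, origin at the centre of its underside, on the left of the table. Bystander

How it is judged:
By the outcome, as a careful person would: the job done as asked, in the order asked, and still so for the second after the job is handed in, while the arm keeps its last pose, push and grip.
It also fails if it takes over 45 s, if anything falls off the work surface, if the arm or the gripper's body presses on something with over 40 N, if the wrist force passes 120 N, or if a joint passes its speed limit or range.

ROBOT

A 7-joint arm with a two-finger parallel gripper is mounted at the origin on the work surface. World frame = base frame: x ahead of the robot, y to its left, z up, the work surface at z = 0. Lengths are in m, angles in rad, forces in N, time in s.
With the tool pointing down it reaches from about 0.425 to 0.875 m from the base axis. Payload 8.4 kg.
Tool frame: the origin (TCP) lies at the very end of the fingers, on their centre line; the grasp point (between the pads) lies 19 mm behind it; z points along the fingers, y is the line along which they close (so a half turn about z gives the same grasp; the last joint's range is limited). The gripper opens to 87 mm and grips with 3 to 60 N. Pads are 19 mm wide; open, the fingers measure 117 mm over their backs; the gripper's body (75 mm by 190 mm) begins 51 mm behind the grasp point.
Start: joints at [-1.387, 0.333, 0.04, 1.465, -0.013, 1.343, -0.059], TCP at [0.181, 0.624, 0.223] pointing down, gripper open.
Joint ranges: [-2.58, 2.58], [-0.38, 2.09], [-1.3, 1.39], [0.25, 2.4], [-1.5, 4.64], [0.08, 2.09], [-2.65, 2.65]. Speed limits (rad/s): [2.22, 2.22, 2.79, 2.79, 3.14, 3.14, 3.14].

INTERFACE

Orientations are given as a unit quaternion [x, y, z, w].
In Python, from bench import sensors, cams, ctrl gives the robot as it stands.
- The arm moves only by the tool play_rows, never from a script. Its arguments are lists of equal length, an entry for each row: "gripper": the finger opening in m, from 0 to 0.087; "slide": the shift along the tool's x, y, z in m, a list of three; "roll": the turn about the tool's z in rad. A call has exactly 10 rows; each row is the pose to reach, as a shift and turn from the pose commanded when the call began, along the tool's axes at that moment; what a row does not reach only later rows make up. A row lasts 1/10 s, in which the tool goes at most 50 mm and 8.59 degrees, less where a joint would pass 70% of its speed; a pose out of reach is approached as far as the arm can. A call with a gripper value outside its range is refused whole. The fingers move at their own pace and stop on an object; "grip_force" is the grip in N (left out, the last holds). Time passes only in rows, so rows that repeat a pose let the fingers close, or fill a call up. It gives the time, the measured TCP pose, the force, the opening and the grip force at its end, in the units of the state.
- sensors.observe(): the state, without advancing time (a new reading comes with each control period).
- cams.capture(name): name is "scene" or "top" or "wrist"; returns a dict with "color" (384x512x3 uint8, blue, green, red), "vertical_fov" (degrees; the focal length in pixels is half the picture's height over the tangent of half this angle, whatever the lens; pixels are square), "cx", "cy" (the principal point, pixels), "cam_to_world" (4x4, takes a point from camera to world coordinates); the wrist camera has in their place "mount" (4x4, takes a point from camera to tool coordinates, whose origin is the TCP and whose axes are the flange's). Camera axes: x right, y down, z forward; pixel columns grow to the right and rows downward; lengths in m; the calibration is good to about 2 mm. A picture is of the moment at which its call begins: read the wrist's pose just before it. There is no depth.
- ctrl.close_job(): hands the job in; it is judged then, once.
The state is a dict: "t": time; "qpos": joint angles; "qvel": joint speeds; "tau": joint torques, N m; "tcp_pos": TCP position; "tool_rot": TCP orientation; "force": force on the tool from outside, world axes, zero at the start; "ft_torque": the same for the moment, N m; "gripper_width": finger opening in m; "grasp_force": force on a finger pad.
Only numpy, scipy, OpenCV 4.12 (cv2) and the standard library are available. Lean on these libraries where they do the work, as an engineer would, in place of code of your own. Each camera call takes 0.05 s, during which the arm holds its last target. There are 200 camera calls.

## Working session

There is one attempt and no reset: what is moved stays moved. The work goes in short steps, Python scripts to look and compute and a tool call to move; the robot and the scene stay as the last step left them, time stands still between calls to the robot, and variables do not carry over. Pictures are saved under pics/ and viewed, at most 14 in all, crops included, and the job is handed in when it is done.

Besides the shell and the picture viewer there is one more tool, called after ">>>" as name(argument=value, ...) on one line, values as JSON. play_rows: Moves the arm, as the interface text tells. Its arguments: {"type":"object","properties":{"gripper":{"type":"array","items":{"type":"number"}},"slide":{"type":"array","items":{"type":"array","items":{"type":"number"}}},"roll":{"type":"array","items":{"type":"number"}},"grip_force":{"type":"number"}},"required":["gripper","slide","roll"]}

```bash
mkdir -p pics; cat > h.py <<'E'
import numpy as np, cv2, pickle
from bench import sensors, cams, ctrl
from scipy.spatial.transform import Rotation as R
def shot(name, fn):
    s=sensors.observe(); c=cams.capture(name)
    if name=="wrist":
        T=np.eye(4); T[:3,:3]=R.from_quat(s["tool_rot"]).as_matrix(); T[:3,3]=s["tcp_pos"]
        c["cam_to_world"]=T@np.array(c["mount"])
    cv2.imwrite(f"pics/{fn}.png",c["color"]); pickle.dump(c,open(f"pics/{fn}.pkl","wb")); return c
def load(fn): return pickle.load(open(f"pics/{fn}.pkl","rb"))
def ray(c,u,v):
    f=c["color"].shape[0]/2/np.tan(np.radians(c["vertical_fov"])/2)
    M=np.array(c["cam_to_world"]); d=M[:3,:3]@np.array([(u-c["cx"])/f,(v-c["cy"])/f,1]); return M[:3,3],d/np.linalg.norm(d)
def plane(c,u,v,z):
    o,d=ray(c,u,v); return o+d*(z-o[2])/d[2]
def tri(c1,p1,c2,p2):
    o1,d1=ray(c1,*p1);o2,d2=ray(c2,*p2)
    t=np.linalg.lstsq(np.c_[d1,-d2],o2-o1,rcond=None)[0]
    a,b=o1+t[0]*d1,o2+t[1]*d2; return (a+b)/2,np.linalg.norm(a-b)
E
python3 - <<'E'
from h import *
s=sensors.observe();print({k:np.round(v,3) for k,v in s.items()})
a=shot("scene","s0");b=shot("top","t0")
for c in(a,b):print(c["vertical_fov"],np.round(c["cam_to_world"],3).tolist())
cv2.imwrite("pics/both.png",np.hstack([cv2.resize(a["color"],(400,300)),cv2.resize(b["color"],(400,300))]))
E
```

```text
{'t': np.float64(0.0), 'qpos': array([-1.387,  0.334,  0.04 ,  1.466, -0.013,  1.343, -0.059]), 'qvel': array([ 0.   ,  0.001, -0.002,  0.   ,  0.001,  0.   ,  0.   ]), 'tau': array([-1.0000e-03, -6.5636e+01,  1.3350e+00, -4.0380e+01, -6.0000e-02,
        4.5000e-02,  0.0000e+00]), 'tcp_pos': array([0.181, 0.624, 0.222]), 'tool_rot': array([ 0.141,  0.99 , -0.001, -0.   ]), 'force': array([0.426, 1.204, 0.399]), 'ft_torque': array([ 0.025, -0.037, -0.032]), 'grasp_force': np.float64(0.0), 'gripper_width': np.float64(0.087)}
43.837186019732336 [[0.466, 0.542, -0.699, 1.55], [0.885, -0.265, 0.383, -0.503], [0.022, -0.797, -0.603, 0.906], [0.0, 0.0, 0.0, 1.0]]
54.430019146021074 [[0.023, -0.987, 0.157, 0.433], [-1.0, -0.024, -0.003, 0.006], [0.006, -0.157, -0.988, 1.12], [0.0, 0.0, 0.0, 1.0]]
```

View pics/t0.png

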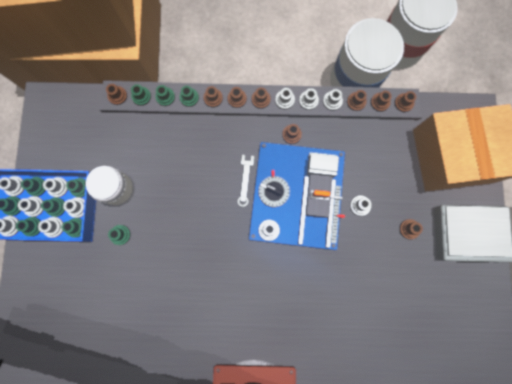

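View pics/s0.png

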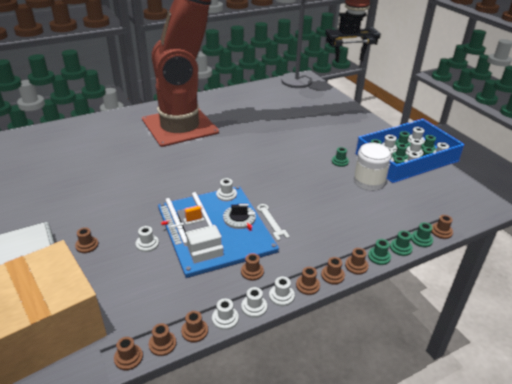

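The top view shows the clamp at about (297,195) px with its +x towards image top: dial at (274,191), index tab (273,173), orange handle (322,194), red clip (341,216). hub_a stands at (269,230). I'll get a rough pose from the colours, then go over it with the wrist camera.

```bash
python3 - <<'E'
from h import *
t,s=load("t0"),load("s0")
hs=cv2.cvtColor(t["color"],cv2.COLOR_BGR2HSV)
m=cv2.inRange(hs,(100,150,80),(125,255,255)); m[:,:200]=0
m=cv2.morphologyEx(m,cv2.MORPH_CLOSE,np.ones((5,5)))
cs=[c for c in cv2.findContours(m,0,2)[0] if cv2.contourArea(c)>500]; c=np.vstack(cs)
r=cv2.minAreaRect(c);P=np.array([plane(t,*p,0.02) for p in cv2.boxPoints(r)]);print(r);print(P.round(3))
print("ctr",P.mean(0),[np.linalg.norm(P[i]-P[i-1]).round(3) for i in range(4)])
def blobs(c,lo,hi,box):
    m=cv2.inRange(cv2.cvtColor(c["color"],cv2.COLOR_BGR2HSV),lo,hi);n,l,st,ce=cv2.connectedComponentsWithStats(m)
    return [(ce[i].round(1),st[i][4]) for i in range(1,n) if st[i][4]>4 and box[0]<ce[i][0]<box[2] and box[1]<ce[i][1]<box[3]]
for n,lo,hi in(("or",(7,190,150),(20,255,255)),("red",(0,180,150),(5,255,255)),("red2",(172,150,150),(180,255,255))):
    print(n,blobs(t,lo,hi,(250,140,350,250)),blobs(s,lo,hi,(155,180,280,270)))
print(tri(t,(322,194),s,(194,214)))
R0=R.from_quat(sensors.observe()["tool_rot"]).as_matrix();print(R0.round(3))
w=shot("wrist","w0");print(np.round(w["mount"],3).tolist(),w["vertical_fov"],w["cx"],w["cy"])
E
```

```text
((293.6264343261719, 195.0238800048828), (78.03715515136719, 97.15702819824219), 6.881723403930664)
[[ 0.468  0.025  0.02 ]
 [ 0.761 -0.003  0.02 ]
 [ 0.737 -0.239  0.02 ]
 [ 0.446 -0.202  0.02 ]]
ctr [ 0.60304002 -0.10469256  0.02      ] [np.float64(0.228), np.float64(0.294), np.float64(0.237), np.float64(0.293)]
or [] [(array([192.4, 209.9]), np.int32(58))]
red [] [(array([163.4, 222.8]), np.int32(5)), (array([248.6, 225.8]), np.int32(5))]
red2 [(array([272.4, 172.8]), np.int32(5))] [(array([165., 222.]), np.int32(5))]
(array([ 0.59752525, -0.17735178,  0.07443849]), np.float64(0.004747172712602039))
[[-0.96   0.279 -0.   ]
 [ 0.279  0.96  -0.001]
 [-0.    -0.001 -1.   ]]
[[0.001, -0.954, -0.298, 0.082], [1.0, 0.0, 0.002, -0.0], [-0.001, -0.298, 0.954, -0.162], [0.0, 0.0, 0.0, 1.0]] 60.89183053382003 251.6235848508925 195.29292428478513
```

>>> play_rows(gripper=[0.087,0.087,0.087,0.087,0.087,0.087,0.087,0.087,0.087,0.087], slide=[[-0.03,-0.029,0],[-0.06,-0.058,0],[-0.09,-0.087,0],[-0.12,-0.116,0],[-0.15,-0.145,0],[-0.18,-0.174,0],[-0.21,-0.203,0],[-0.24,-0.232,0],[-0.27,-0.26,0],[-0.302,-0.289,0]], roll=[0.139,0.278,0.417,0.556,0.695,0.834,0.973,1.112,1.251,1.39])

```text
t: 1.15
tcp_pos: [0.3911, 0.2609, 0.2225]
tool_rot: [0.744, 0.668, 0.0, -0.0]
force: [0.7, -0.1, -0.1]
gripper_width: 0.0868
grasp_force: 0.0
```

>>> play_rows(gripper=[0.087,0.087,0.087,0.087,0.087,0.087,0.087,0.087,0.087,0.087], slide=[[-0.034,0.025,0],[-0.068,0.05,0],[-0.102,0.075,0],[-0.136,0.1,0],[-0.17,0.125,0],[-0.204,0.15,0],[-0.238,0.175,0],[-0.272,0.2,0],[-0.306,0.225,0],[-0.338,0.247,0]], roll=[0,0,0,0,0,0,0,0,0,0])

```text
t: 2.15
tcp_pos: [0.6028, -0.1006, 0.2224]
tool_rot: [0.742, 0.67, -0.0, 0.0]
force: [0.4, 0.7, 0.0]
gripper_width: 0.087
grasp_force: 0.0
```

```bash
python3 - <<'E'
from h import *
s=sensors.observe();print({k:np.round(v,3) for k,v in s.items()})
a=shot("wrist","w1")
cv2.imwrite("pics/w1b.png",cv2.resize(a["color"],(768,576),interpolation=cv2.INTER_CUBIC))
E
```

```text
{'t': np.float64(2.15), 'qpos': array([-0.54 ,  0.314,  0.793,  1.597, -0.228,  1.327,  0.183]), 'qvel': array([ 0.752,  0.622,  0.091, -0.57 , -0.46 ,  0.154,  0.837]), 'tau': array([ -4.423, -54.623,  10.413, -35.667,   1.015,  -0.258,  -1.521]), 'tcp_pos': array([ 0.603, -0.101,  0.222]), 'tool_rot': array([ 0.742,  0.67 , -0.   ,  0.   ]), 'force': array([0.375, 0.706, 0.005]), 'ft_torque': array([-0.09 ,  0.055,  0.007]), 'grasp_force': np.float64(0.0), 'gripper_width': np.float64(0.087)}
```

View pics/w1b.png

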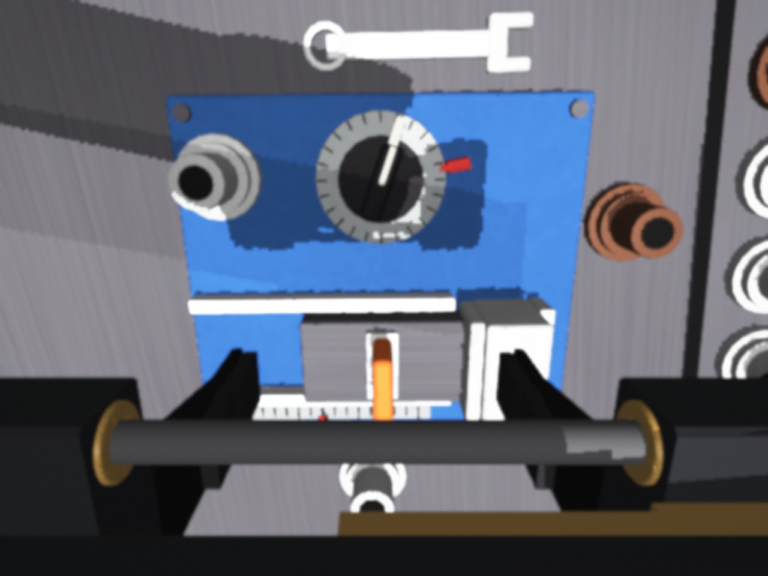

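The wrist view (768 px scale) shows the dial face centred at about (381,177), its white pointer tip at (402,118), the index tip at (441,168), the handle top at (382,345) and the red clip at (322,418) just behind the gripper. I'll measure the dial and shift for a second view.

```bash
python3 - <<'E'
from h import *
a=load("w1");hs=cv2.cvtColor(a["color"],cv2.COLOR_BGR2HSV)
m=cv2.inRange(hs,(0,150,100),(6,255,255))|cv2.inRange(hs,(172,150,100),(180,255,255))
n,l,st,ce=cv2.connectedComponentsWithStats(m)
print([(ce[i].round(1),st[i]) for i in range(1,n) if st[i][4]>8])
b=cv2.inRange(hs,(100,150,40),(125,255,255));c=max(cv2.findContours(b,0,2)[0],key=cv2.contourArea)
k=1.5
q={n:plane(a,p[0]/k,p[1]/k,z) for n,p,z in[("TL",(168,96),.02),("TR",(594,92),.02),("face",(381,177),.036),("ptr",(402,118),.036),("idx",(441,168),.036),("barin",(382,183),.07)]}
for n,p in q.items():print(n,p.round(4))
x=q["TR"]-q["TL"];print(np.linalg.norm(x));x/=np.linalg.norm(x);y=np.array([-x[1],x[0],0]);C=(q["TL"]+q["TR"])/2-.13*y
print("C",C,"yaw",np.arctan2(x[1],x[0]))
D=C+.072*y;print("dial exp",D)
for n in("ptr","idx"):
  for c in(D,q["face"]):
    v=q[n]-c;print(n,np.linalg.norm(v[:2]),np.arctan2(v@x,v@y))
E
python3 - <<'E'
import sys;sys.path.insert(0,'.')
import os;os.chdir('.')
from h import *
a=load("w1");cv2.imwrite("pics/dial1.png",cv2.resize(a["color"][55:175,190:340],(750,600),interpolation=cv2.INTER_CUBIC))
E
```

```text
[(array([304.3, 109.7]), array([294, 105,  20,  10, 134], dtype=int32)), (array([214.7, 278.7]), array([213, 277,   4,   4,  10], dtype=int32))]
TL [0.4699 0.0249 0.02  ]
TR [ 0.7633 -0.0023  0.02  ]
face [ 0.6112 -0.0433  0.036 ]
ptr [ 0.629  -0.0064  0.036 ]
idx [ 0.653  -0.0415  0.036 ]
barin [ 0.6114 -0.0447  0.07  ]
0.29465983151275027
C [ 0.60461297 -0.11816662  0.02      ] yaw -0.09223496888892836
dial exp [ 0.61124448 -0.04647267  0.02      ]
ptr 0.04385349369851886 0.3242534234371735
ptr 0.04104190163000091 0.3567631124419128
idx 0.042018265722477306 1.3597173438847472
idx 0.04183663498624773 1.4343006389559472
```

View pics/dial1.png

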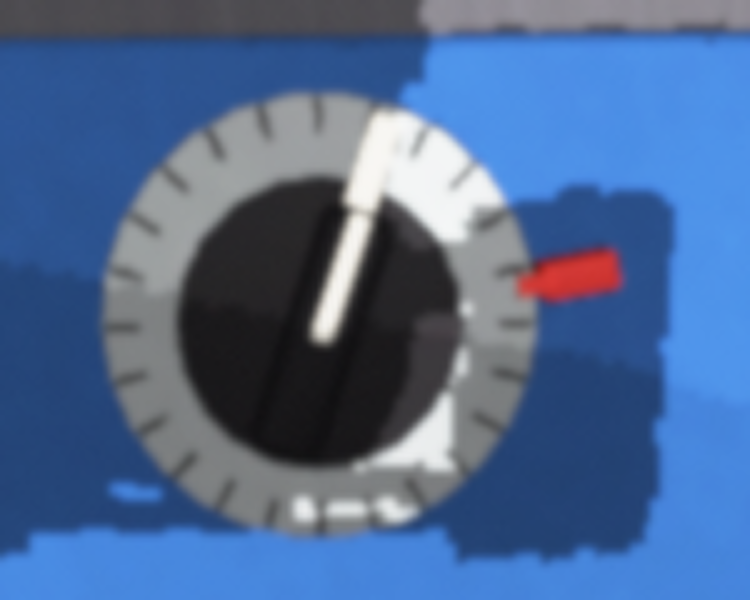

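The crop shows the pointer tip at (384,112), index tip at (520,288) and face circle centre at (321,313). The bar lies along the pointer. I'll move over the dial for a second look.

>>> play_rows(gripper=[0.045,0.045,0.045,0.045,0.045,0.045,0.045,0.045,0.045,0.045], slide=[[0.008,0,0.01],[0.016,0.001,0.02],[0.024,0.001,0.03],[0.032,0.002,0.04],[0.04,0.002,0.05],[0.048,0.002,0.06],[0.0555,0.0025,0.07],[0.0555,0.0025,0.08],[0.0555,0.0025,0.08],[0.0555,0.0025,0.08]], roll=[0.05,0.1,0.15,0.2,0.25,0.3,0.33,0.33,0.33,0.33])

```text
t: 3.2
tcp_pos: [0.61, -0.0448, 0.1426]
tool_rot: [0.842, 0.539, -0.0, 0.0]
force: [0.9, 0.7, 0.2]
gripper_width: 0.0451
grasp_force: 0.0
```

```bash
python3 - <<'E'
from h import *
s=sensors.observe();print({k:np.round(s[k],3) for k in("tcp_pos","tool_rot","gripper_width","qpos")})
a=shot("wrist","w2")
cv2.imwrite("pics/w2b.png",cv2.resize(a["color"],(768,576),interpolation=cv2.INTER_CUBIC))
E
```

```text
{'tcp_pos': array([ 0.61 , -0.045,  0.143]), 'tool_rot': array([ 0.842,  0.539, -0.   ,  0.   ]), 'gripper_width': np.float64(0.045), 'qpos': array([-0.636,  0.391,  0.807,  1.695, -0.302,  1.185, -0.183])}
```

View pics/w2b.png

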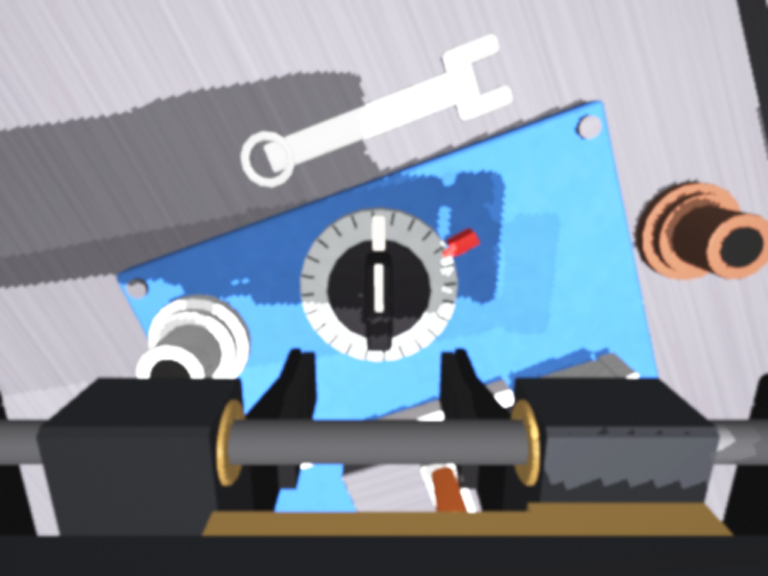

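The second view shows the dial centred between the fingers with its pointer upright: tip at (378,216), bar end of the line at (379,312), and index tip at about (443,250). Next I'll triangulate.

```bash
python3 - <<'E'
from h import *
a,b=load("w1"),load("w2")
k=1.5
ps={"bartop":((254.6,123.4),(379/k,312/k)),"ptr":((266.8,77.4),(378/k,216/k)),"idx":((294,112.6),(443/k,250/k)),"platecornerTR":((594/k,92/k),(602/k,101/k)),"faceC":((254.3,117.7),(378.5/k,285.5/k))}
r={n:tri(a,p,b,q) for n,(p,q) in ps.items()}
for n,v in r.items():print(n,v[0].round(4),round(v[1],4))
yaw=-.0922;x=np.array([np.cos(yaw),np.sin(yaw),0]);y=np.array([-x[1],x[0],0])
for c in(a,b):
  F=plane(c,*ps["faceC"][c is b],r["faceC"][0][2]);print("F",F.round(4))
F=r["faceC"][0]
for n in("ptr","idx"):
  v=r[n][0]-F;print(n,np.hypot(*v[:2]),np.arctan2(v@x,v@y))
# crop index
cv2.imwrite("pics/dial2.png",cv2.resize(b["color"][130:250,180:330],(750,600),interpolation=cv2.INTER_CUBIC))
E
```

```text
bartop [ 0.6109 -0.0456  0.0726] 0.0007
ptr [ 0.628  -0.0055  0.0408] 0.0008
idx [ 0.6542 -0.0428  0.0211] 0.0012
platecornerTR [ 0.7623 -0.0024  0.0225] 0.0002
faceC [ 0.6115 -0.0432  0.0334] 0.0001
F [ 0.6115 -0.0433  0.0334]
F [ 0.6114 -0.0432  0.0334]
ptr 0.04122255741103695 0.3204346746794011
idx 0.04270301095068375 1.4690928021839385
```

View pics/dial2.png

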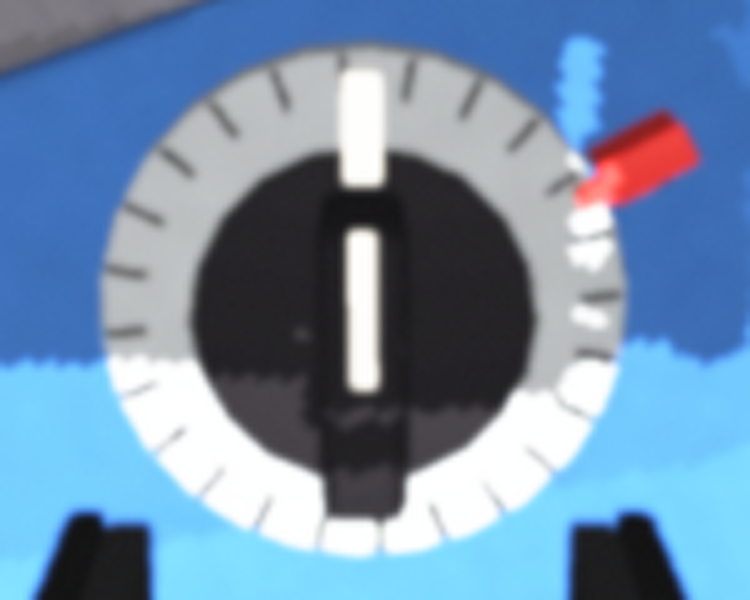

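Bar top at z 0.0726 agrees with the stated 0.070, and the plate corner at 0.0225 with 0.020. The index tip came out at 0.021, which is off; its two views show different tab edges. The tab's edge direction gives about 1.43 rad for the index and 0.33 rad for the pointer, so the turn is about 1.10 rad. Descending now.

>>> play_rows(gripper=[0.045,0.045,0.045,0.045,0.045,0.045,0.045,0.045,0.045,0.045], slide=[[0.0015,0.0007,0.012],[0.0015,0.0007,0.025],[0.0015,0.0007,0.04],[0.0015,0.0007,0.055],[0.0015,0.0007,0.07],[0.0015,0.0007,0.08],[0.0015,0.0007,0.088],[0.0015,0.0007,0.094],[0.0015,0.0007,0.097],[0.0015,0.0007,0.097]], roll=[0,0,0,0,0,0,0,0,0,0])

```text
t: 4.25
tcp_pos: [0.6114, -0.0431, 0.0454]
tool_rot: [0.842, 0.539, -0.0, 0.0]
force: [-0.3, 0.3, 0.6]
gripper_width: 0.0448
grasp_force: 0.0
```

>>> play_rows(gripper=[0.03,0.02,0.01,0.005,0,0,0,0,0,0], slide=[[0,0,0],[0,0,0],[0,0,0],[0,0,0],[0,0,0],[0,0,0],[0,0,0],[0,0,0],[0,0,0],[0,0,0]], roll=[0,0,0,0,0,0,0,0,0,0], grip_force=20)

```text
t: 5.25
tcp_pos: [0.6115, -0.043, 0.0457]
tool_rot: [0.842, 0.539, 0.0, -0.0]
force: [-1.9, 1.1, 3.9]
gripper_width: 0.0138
grasp_force: 20.0
```

Gripped at 13.8 mm, which matches the 14 mm bar. Turning 1.10 rad.

>>> play_rows(gripper=[0,0,0,0,0,0,0,0,0,0], slide=[[0,0,0],[0,0,0],[0,0,0],[0,0,0],[0,0,0],[0,0,0],[0,0,0],[0,0,0],[0,0,0],[0,0,0]], roll=[0.13,0.26,0.39,0.52,0.65,0.78,0.91,1.03,1.1,1.1])

```text
t: 6.25
tcp_pos: [0.6127, -0.045, 0.0457]
tool_rot: [1.0, 0.018, 0.001, 0.002]
force: [6.9, -5.7, -4.6]
gripper_width: 0.0137
grasp_force: 20.0
```

```bash
python3 - <<'E'
from h import *
s=sensors.observe();print({k:np.round(s[k],3) for k in("tcp_pos","tool_rot","gripper_width","qpos","force","ft_torque")})
a=shot("wrist","w3")
cv2.imwrite("pics/w3b.png",cv2.resize(a["color"][150:384,130:380],(750,600),interpolation=cv2.INTER_CUBIC))
E
```

```text
{'tcp_pos': array([ 0.613, -0.045,  0.046]), 'tool_rot': array([1.   , 0.018, 0.001, 0.002]), 'gripper_width': np.float64(0.014), 'qpos': array([-0.745,  0.611,  0.996,  1.783, -0.577,  1.069, -1.078]), 'force': array([ 6.888, -5.717, -4.594]), 'ft_torque': array([-1.191, -1.136, -0.042])}
```

View pics/w3b.png

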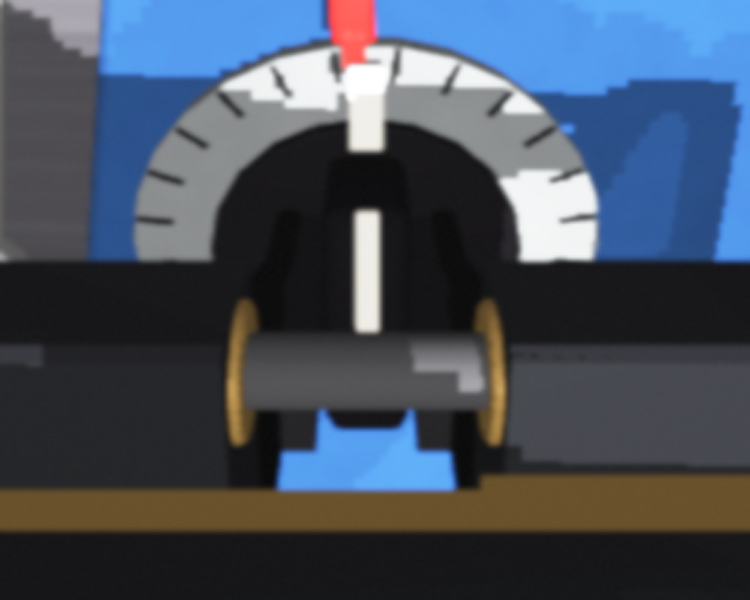

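The crop shows the pointer tip at about (366,66) and the index tab tip at about (354,66), so the dial overshot slightly. I'll measure it.

```bash
python3 - <<'E'
from h import *
a=load("w3");hs=cv2.cvtColor(a["color"],cv2.COLOR_BGR2HSV)
m=cv2.inRange(hs,(0,110,100),(8,255,255))|cv2.inRange(hs,(172,110,100),(180,255,255))
m[:100]=0;m[200:]=0
for r in range(140,176,3):
  u=np.where(m[r,200:300])[0]+200
  w=np.where((hs[r,230:270,1]<40)&(hs[r,230:270,2]>225))[0]+230
  print(r,(u.min(),u.max(),u.mean()) if len(u) else None)
g=a["color"][:,:,1]
for r in (180,185,190,195): 
  w=np.where(g[r,235:270]>190)[0]+235; print(r,(w.min(),w.max()) if len(w) else None)
B=np.array([0.6113,-0.0437])
for ip in [(248,171),(248,168)]:
  A=plane(a,*ip,.036);P=plane(a,252,173,.036);P2=plane(a,252.2,195,.036)
  f=lambda v:np.arctan2(v[0],v[1])
  print(A,P,f(A-np.r_[B,0])-f(P-np.r_[B,0]),f(P-P2),np.linalg.norm((A-P)[:2]),np.hypot(*(P[:2]-B)),np.hypot(*(A[:2]-B)))
E
```

```text
140 (np.int64(239), np.int64(252), np.float64(245.5))
143 (np.int64(239), np.int64(253), np.float64(246.0))
146 (np.int64(239), np.int64(253), np.float64(246.0))
149 (np.int64(239), np.int64(253), np.float64(246.0))
152 (np.int64(240), np.int64(253), np.float64(246.5))
155 (np.int64(240), np.int64(253), np.float64(246.5))
158 (np.int64(240), np.int64(253), np.float64(246.5))
161 (np.int64(241), np.int64(253), np.float64(247.0))
164 (np.int64(241), np.int64(254), np.float64(247.5))
167 (np.int64(242), np.int64(252), np.float64(247.0))
170 (np.int64(244), np.int64(250), np.float64(247.0))
173 (np.int64(244), np.int64(251), np.float64(247.5))
180 (np.int64(235), np.int64(269))
185 (np.int64(235), np.int64(258))
190 (np.int64(235), np.int64(257))
195 (np.int64(246), np.int64(257))
[ 0.65488481 -0.04174231  0.036     ] [ 0.6538564  -0.04393641  0.036     ] -0.05044190949687377 1.5259879662528448 0.0024231651111764926 0.04255705413883371 0.04362875383339564
[ 0.65653326 -0.04168899  0.036     ] [ 0.6538564  -0.04393641  0.036     ] -0.0499846499416674 1.5259879662528448 0.0034952093666032863 0.04255705413883371 0.04527793800031606
```

Overshot by 0.05 rad, so I'll turn back by 0.05.

>>> play_rows(gripper=[0,0,0,0,0,0,0,0,0,0], slide=[[0,0,0],[0,0,0],[0,0,0],[0,0,0],[0,0,0],[0,0,0],[0,0,0],[0,0,0],[0,0,0],[0,0,0]], roll=[-0.025,-0.05,-0.05,-0.05,-0.05,-0.05,-0.05,-0.05,-0.05,-0.05])

```text
t: 7.3
tcp_pos: [0.6128, -0.0449, 0.0458]
tool_rot: [0.999, 0.044, 0.001, 0.002]
force: [5.8, -5.0, -4.5]
gripper_width: 0.0141
grasp_force: 20.0
```

```bash
python3 - <<'E'
from h import *
s=sensors.observe();print({k:np.round(s[k],3) for k in("tcp_pos","tool_rot","gripper_width","force","ft_torque")})
a=shot("wrist","w4");hs=cv2.cvtColor(a["color"],cv2.COLOR_BGR2HSV);g=a["color"][:,:,1].astype(int)
m=cv2.inRange(hs,(0,110,100),(8,255,255))|cv2.inRange(hs,(172,110,100),(180,255,255))
for r in(143,155,164,170,173):
  u=np.where(m[r,200:300])[0]+200;print(r,u.min(),u.max(),u.mean()) if len(u) else 0
for r in(175,180,185,190,195): print(r,g[r,238:266].tolist())
E
```

```text
{'tcp_pos': array([ 0.613, -0.045,  0.046]), 'tool_rot': array([0.999, 0.044, 0.001, 0.002]), 'gripper_width': np.float64(0.014), 'force': array([ 5.771, -5.033, -4.498]), 'ft_torque': array([-1.157, -1.134,  0.075])}
143 245 259 252.0
155 245 258 251.5
164 245 259 252.0
170 248 254 251.0
173 249 255 252.0
175 [249, 249, 249, 248, 241, 206, 142, 133, 180, 210, 220, 227, 229, 229, 229, 228, 229, 231, 237, 244, 248, 248, 249, 249, 248, 241, 197, 122]
180 [249, 249, 249, 247, 234, 196, 172, 235, 255, 255, 255, 255, 255, 255, 255, 255, 255, 255, 255, 255, 253, 250, 249, 248, 243, 214, 150, 160]
185 [248, 248, 247, 240, 208, 166, 161, 196, 240, 253, 255, 255, 255, 255, 255, 255, 255, 255, 255, 250, 213, 168, 155, 154, 155, 155, 156, 158]
190 [246, 246, 245, 237, 203, 164, 157, 181, 222, 239, 243, 244, 244, 244, 244, 244, 244, 243, 239, 220, 181, 159, 154, 153, 153, 153, 153, 153]
195 [154, 154, 153, 151, 149, 148, 150, 177, 220, 239, 243, 244, 244, 244, 244, 244, 244, 243, 238, 217, 176, 152, 147, 148, 148, 150, 150, 151]
```

Aligned: the tab is at column 251.9 and the pointer at 251.7. Releasing and raising.

>>> play_rows(gripper=[0.02,0.03,0.04,0.045,0.045,0.045,0.045,0.045,0.045,0.045], slide=[[0,0,0],[0,0,0],[0,0,0],[0,0,0],[0,0,-0.005],[0,0,-0.02],[0,0,-0.04],[0,0,-0.06],[0,0,-0.08],[0,0,-0.1]], roll=[0,0,0,0,0,0,0,0,0,0])

```text
t: 8.35
tcp_pos: [0.6116, -0.0433, 0.1477]
tool_rot: [0.999, 0.044, 0.0, -0.0]
force: [-0.1, -0.2, -0.1]
gripper_width: 0.045
grasp_force: 0.0
```

```bash
python3 - <<'E'
from h import *
s=sensors.observe();print({k:np.round(s[k],3) for k in("tcp_pos","tool_rot","gripper_width","force","qpos")})
a=shot("wrist","w5")
cv2.imwrite("pics/w5b.png",cv2.resize(a["color"],(768,576),interpolation=cv2.INTER_CUBIC))
E
```

```text
{'tcp_pos': array([ 0.612, -0.043,  0.148]), 'tool_rot': array([ 0.999,  0.044,  0.   , -0.   ]), 'gripper_width': np.float64(0.045), 'force': array([-0.074, -0.216, -0.125]), 'qpos': array([-0.812,  0.496,  1.083,  1.694, -0.462,  1.234, -1.105])}
```

View pics/w5b.png

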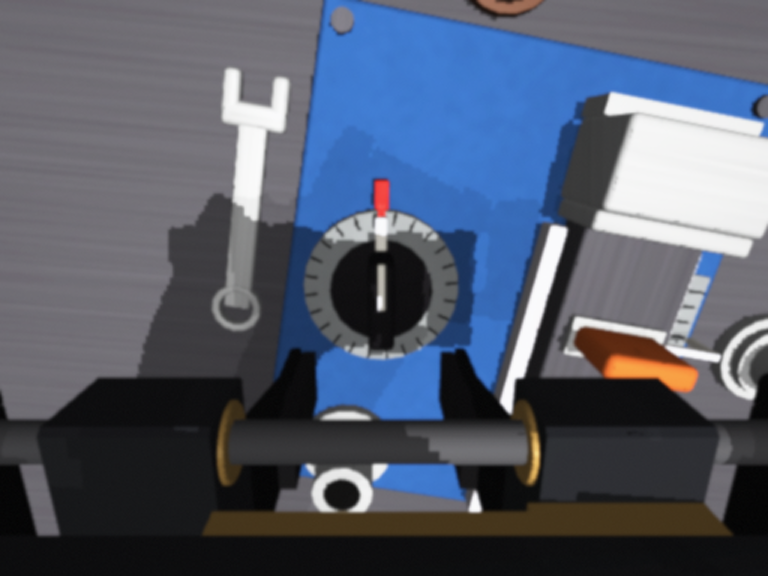

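The dial pointer and index tab both sit at column 381 after release, so the dial is done. Now I'll move to where the wrist sees the jaw pointer, the clip and the handle together.

>>> play_rows(gripper=[0.05,0.05,0.05,0.05,0.05,0.05,0.05,0.05,0.05,0.05], slide=[[-0.01,0.018,-0.01],[-0.02,0.036,-0.02],[-0.03,0.054,-0.03],[-0.04,0.072,-0.04],[-0.05,0.09,-0.05],[-0.06,0.108,-0.052],[-0.07,0.126,-0.052],[-0.08,0.144,-0.052],[-0.0855,0.15,-0.052],[-0.0855,0.15,-0.052]], roll=[0,0,0,0,0,0,0,0,0,0])

```text
t: 9.4
tcp_pos: [0.5385, -0.2015, 0.1976]
tool_rot: [0.999, 0.043, -0.0, -0.0]
force: [0.4, 0.8, 0.9]
gripper_width: 0.0501
grasp_force: 0.0
```

```bash
python3 - <<'E'
from h import *
s=sensors.observe();print({k:np.round(s[k],3) for k in("tcp_pos","tool_rot","gripper_width","qpos")})
a=shot("wrist","w6")
cv2.imwrite("pics/w6b.png",cv2.resize(a["color"],(768,576),interpolation=cv2.INTER_CUBIC))
E
```

```text
{'tcp_pos': array([ 0.538, -0.201,  0.198]), 'tool_rot': array([ 0.999,  0.043, -0.   , -0.   ]), 'gripper_width': np.float64(0.05), 'qpos': array([-0.661,  0.362,  1.18 ,  1.727, -0.349,  1.288, -0.89 ])}
```

View pics/w6b.png

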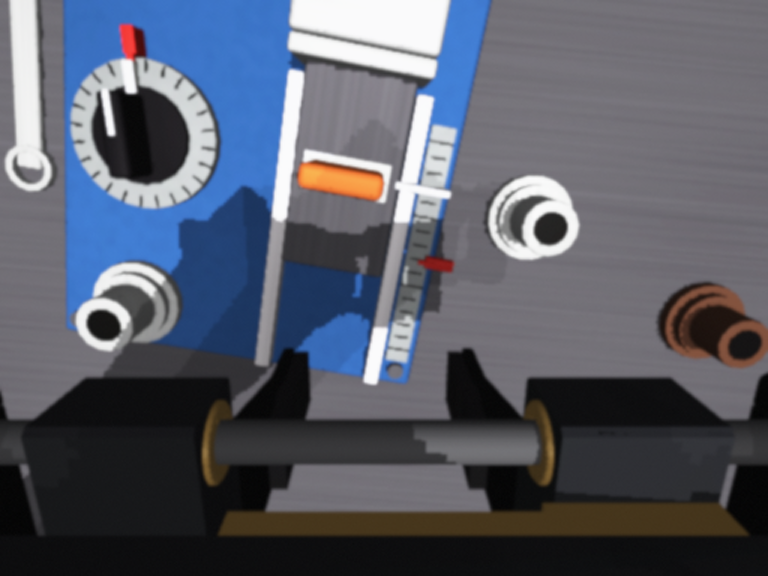

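This view shows the jaw pointer from (397,186) to its tip at (450,194), the red clip from its tip at (415,262) to (453,266), and the handle top from (300,176) to (382,186). I'll convert these to clamp coordinates and triangulate against the previous view.

```bash
python3 - <<'E'
from h import *
a,b,w1=load("w6"),load("w5"),load("w1");k=1.5
hs=cv2.cvtColor(a["color"],cv2.COLOR_BGR2HSV)
def blob(c,lo,hi,box):
  h=cv2.cvtColor(c["color"],cv2.COLOR_BGR2HSV);m=cv2.inRange(h,lo,hi);x0,y0,x1,y1=box;z=np.zeros_like(m);z[y0:y1,x0:x1]=m[y0:y1,x0:x1]
  p=np.argwhere(z)[:,::-1];r=cv2.minAreaRect(p.astype(np.float32));return p,cv2.boxPoints(r),r
p,bx,r=blob(a,(0,110,70),(6,255,255),(270,160,310,190));print("clip",r,p.min(0),p.max(0))
ph,bh,rh=blob(a,(7,150,120),(22,255,255),(190,100,265,140));print("handle",rh,bh.round(1).tolist())
p5,b5,r5=blob(b,(7,150,190),(22,255,255),(380,215,470,262));print("handle w5 bright",r5,b5.round(1).tolist())
yaw=-.0922;X=np.array([np.cos(yaw),np.sin(yaw),0]);Y=np.array([-X[1],X[0],0]);D=np.array([.6113,-.0437,0])
cl=lambda P:(np.array([(P-D)@X,(P-D)@Y+.072,P[2]])*1000).round(1)
print("ptr tip tri",*[ (cl(v[0]),v[1]) for v in [tri(a,(450/k,194/k),b,(718/k,357/k))]])
for n,q,z in(("ptr in",(397,186),.03),("ptr tip",(450,194),.03),("clip tip",(415,262),.03),("clip out",(453,266),.03),("clip tip hi",(415,262),.034),("anvil/plate",(0,0),.02)):
  print(n,cl(plane(a,q[0]/k,q[1]/k,z)))
print("handle top c",cl(plane(a,*rh[0],.098)),plane(a,*rh[0],.098))
print("handle tri",[(cl(v[0]),round(v[1],4)) for v in[tri(a,rh[0],b,r5[0])]])
cv2.imwrite("pics/h6.png",np.hstack([cv2.resize(a["color"][90:200,190:315],(400,352),interpolation=cv2.INTER_CUBIC),cv2.resize(b["color"][190:300,370:495],(400,352),interpolation=cv2.INTER_CUBIC)]))
E
```

```text
clip ((290.0294189453125, 175.3823699951172), (22.55581283569336, 7.518604278564453), 14.03624439239502) [279 171] [301 180]
handle ((226.30091857910156, 119.82323455810547), (56.709171295166016, 18.221635818481445), 10.17551040649414) [[196.8000030517578, 123.80000305175781], [200.0, 105.80000305175781], [255.8000030517578, 115.9000015258789], [252.60000610351562, 133.8000030517578]]
handle w5 bright ((433.7884826660156, 248.05770874023438), (60.403770446777344, 16.669872283935547), 11.309932708740234) [[402.5, 250.3000030517578], [405.79998779296875, 234.0], [465.0, 245.8000030517578], [461.79998779296875, 262.20001220703125]]
ptr tip tri (array([  -0.6, -127.1,   51.3]), np.float64(0.00024838579521149686))
ptr in [ -3.2 -95.   30. ]
ptr tip [  -2.1 -130.5   30. ]
clip tip [ -51.6 -117.    30. ]
clip out [ -49.7 -143.4   30. ]
clip tip hi [ -50.7 -116.5   34. ]
anvil/plate [ 62.4 165.1  20. ]
handle top c [ -0.  -61.2  98. ] [ 0.59899604 -0.176352    0.098     ]
handle tri [(array([ -0.1, -61.2,  96.1]), np.float64(0.0003))]
```

View pics/h6.png

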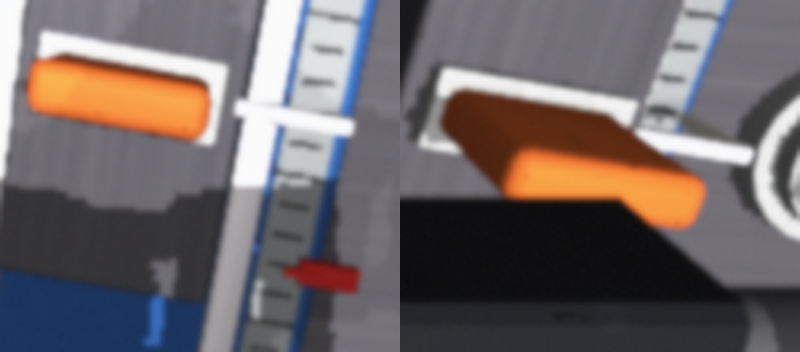

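```bash
python3 - <<'E'
from h import *
a,b,w1,t,s=[load(n) for n in("w6","w5","w1","t0","s0")]
yaw=-.0922;X=np.array([np.cos(yaw),np.sin(yaw),0]);Y=np.array([-X[1],X[0],0]);D=np.array([.6113,-.0437,0])
cl=lambda P:(np.array([(P-D)@X,(P-D)@Y+.072,P[2]])*1000).round(1)
tip6=(190+284/3.2,90+271/3.2)
v=tri(a,tip6,w1,(214.7,276.7));print("clip tri w1",tip6,cl(v[0]),v[1])
for n,c,q in(("t0 ",t,(341,216)),("s0",s,(164.3,222.4))):
  v=tri(a,(290,175.4),c,q);print(n,cl(v[0]),v[1])
v=tri(a,(300.3,129.7),b,(480,238.4));print("ptr",cl(v[0]),v[1])
for z in(.02,.03,.04,.05):print(z,cl(plane(a,*tip6,z)),cl(plane(a,300.3,129.7,z)),cl(plane(b,480,238.4,z)))
# plate edge +y/-y check: bottom -y edge corner in w6 (407,382) big
print(cl(plane(a,407/1.5,382/1.5,.02)))
E
```

```text
clip tri w1 (278.75, 174.6875) [ -50.6 -119.    29.2] 0.0014782580510666033
t0  [ -51.9 -133.3   22.1] 0.0026418196295617054
s0 [ -51.4 -132.7   25.5] 0.0026986773521494156
ptr [  -0.6 -127.3   52.4] 0.00018528362107900337
0.02 [ -53.4 -120.4   20. ] [  -3.1 -132.5   20. ] [ -10.7 -154.3   20. ]
0.03 [ -51.2 -119.1   30. ] [  -2.4 -130.9   30. ] [  -7.5 -146.    30. ]
0.04 [ -49.  -117.8   40. ] [  -1.6 -129.3   40. ] [  -4.4 -137.7   40. ]
0.05 [ -46.7 -116.6   50. ] [  -0.8 -127.7   50. ] [  -1.2 -129.3   50. ]
[-147.9 -131.1   20. ]
```

Handle centre: clamp (0, -61, 96 mm), which agrees with the text. Clip: x about -51 at z 29. Opening needed: about 50 mm. I'll align over the handle and descend.

>>> play_rows(gripper=[0.05,0.05,0.05,0.05,0.05,0.05,0.05,0.05,0.05,0.05], slide=[[0.007,-0.002,0],[0.014,-0.004,0],[0.021,-0.006,0],[0.028,-0.009,0],[0.035,-0.012,0],[0.042,-0.014,0],[0.049,-0.016,0],[0.056,-0.018,0],[0.0625,-0.0205,0],[0.0625,-0.0205,0]], roll=[-0.145,-0.29,-0.435,-0.58,-0.725,-0.87,-1.015,-1.16,-1.3,-1.393])

```text
t: 10.45
tcp_pos: [0.6013, -0.1716, 0.197]
tool_rot: [0.735, 0.678, -0.0, -0.0]
force: [0.2, -1.0, -0.4]
gripper_width: 0.0501
grasp_force: 0.0
```

```bash
python3 - <<'E'
from h import *
s=sensors.observe();print({k:np.round(s[k],4) for k in("tcp_pos","tool_rot","gripper_width","qpos")})
M=R.from_quat(s["tool_rot"]).as_matrix();print(M.round(3))
d=np.array([.599,-.1757,.064])-s["tcp_pos"];print("move",(M.T@d).round(4),"yaw tool y",np.arctan2(M[1,1],M[0,1]))
a=shot("wrist","w7");hs=cv2.cvtColor(a["color"],cv2.COLOR_BGR2HSV)
m=cv2.inRange(hs,(7,150,120),(22,255,255));m[:190]=0
p=np.argwhere(m)[:,::-1].astype(np.float32);r=cv2.minAreaRect(p);print(r,p.min(0),p.max(0))
for r in range(200,276,10):
  q=np.where(m[r,200:300])[0]+200
  if len(q):print(r,q.min(),q.max(),plane(a,q.mean(),r,.098).round(4))
E
```

```text
{'tcp_pos': array([ 0.6013, -0.1716,  0.197 ]), 'tool_rot': array([ 7.349e-01,  6.782e-01, -0.000e+00, -3.000e-04]), 'gripper_width': np.float64(0.0501), 'qpos': array([-0.4185,  0.3732,  0.8089,  1.5948, -0.2781,  1.2938,  0.3526])}
[[ 0.08   0.997 -0.   ]
 [ 0.997 -0.08   0.   ]
 [ 0.    -0.    -1.   ]]
move [-0.0043 -0.0019  0.133 ] yaw tool y -0.08023425375339628
((251.5, 255.5), (131.0, 231.0), 90.0) [136. 190.] [367. 321.]
200 242 255 [ 0.5985 -0.1747  0.098 ]
210 242 254 [ 0.5973 -0.1836  0.098 ]
220 242 254 [ 0.5966 -0.1927  0.098 ]
```

>>> play_rows(gripper=[0.05,0.05,0.05,0.05,0.05,0.05,0.05,0.05,0.05,0.05], slide=[[-0.0015,-0.0015,0.015],[-0.0015,-0.0015,0.03],[-0.0015,-0.0015,0.05],[-0.0015,-0.0015,0.07],[-0.0015,-0.0015,0.09],[-0.0015,-0.0015,0.105],[-0.0015,-0.0015,0.118],[-0.0015,-0.0015,0.127],[-0.0015,-0.0015,0.133],[-0.0015,-0.0015,0.133]], roll=[0,0,0,0,0,0,0,0,0,0])

```text
t: 11.5
tcp_pos: [0.5981, -0.1753, 0.064]
tool_rot: [0.738, 0.675, -0.0, -0.0]
force: [0.6, -0.3, 0.8]
gripper_width: 0.0501
grasp_force: 0.0
```

>>> play_rows(gripper=[0.04,0.03,0.02,0.01,0,0,0,0,0,0], slide=[[0,0,0],[0,0,0],[0,0,0],[0,0,0],[0,0,0],[0,0,0],[0,0,0],[0,0,0],[0,0,0],[0,0,0]], roll=[0,0,0,0,0,0,0,0,0,0], grip_force=40)

```text
t: 12.5
tcp_pos: [0.5984, -0.1754, 0.0647]
tool_rot: [0.738, 0.675, 0.0, 0.0]
force: [-1.6, 0.2, 3.6]
gripper_width: 0.0136
grasp_force: 40.0
```

```bash
python3 - <<'E'
from h import *
s=sensors.observe();print({k:np.round(s[k],4) for k in("tcp_pos","tool_rot","gripper_width","force","ft_torque")})
M=R.from_quat(s["tool_rot"]).as_matrix();X=np.array([np.cos(.0922),-np.sin(.0922),0])
print("pull 50mm:",(M.T@(-.05*X)).round(4)); 
E
```

```text
{'tcp_pos': array([ 0.5984, -0.1754,  0.0647]), 'tool_rot': array([7.379e-01, 6.749e-01, 1.000e-04, 0.000e+00]), 'gripper_width': np.float64(0.0136), 'force': array([-1.6342,  0.1633,  3.606 ]), 'ft_torque': array([-0.0055,  0.2323, -0.0671])}
pull 50mm: [ 0.0002 -0.05   -0.    ]
```

>>> play_rows(gripper=[0,0,0,0,0,0,0,0,0,0], slide=[[0,-0.006,0],[0,-0.012,0],[0,-0.019,0],[0,-0.026,0],[0,-0.033,0],[0,-0.04,0],[0,-0.046,0],[0,-0.05,0],[0,-0.05,0],[0,-0.05,0]], roll=[0,0,0,0,0,0,0,0,0,0])

```text
t: 13.5
tcp_pos: [0.5499, -0.1709, 0.0647]
tool_rot: [0.738, 0.675, 0.001, 0.001]
force: [9.6, -2.8, -6.9]
gripper_width: 0.0138
grasp_force: 40.0
```

```bash
python3 - <<'E'
from h import *
s=sensors.observe();print({k:np.round(s[k],4) for k in("tcp_pos","tool_rot","gripper_width","force","ft_torque")})
X=np.array([np.cos(.0922),-np.sin(.0922),0]);print("moved",(s["tcp_pos"]-np.array([.5984,-.1754,.0647]))@X)
a=shot("scene","s1");b=shot("top","t1")
cv2.imwrite("pics/st1.png",np.hstack([cv2.resize(a["color"][190:250,140:200],(400,400),interpolation=cv2.INTER_CUBIC),cv2.resize(b["color"][180:240,305:365],(400,400),interpolation=cv2.INTER_CUBIC)]))
E
```

```text
{'tcp_pos': array([ 0.5499, -0.1709,  0.0647]), 'tool_rot': array([0.7377, 0.6751, 0.0009, 0.0014]), 'gripper_width': np.float64(0.0138), 'force': array([ 9.5911, -2.7658, -6.9069]), 'ft_torque': array([-0.3767, -1.7505, -0.1196])}
moved -0.04873298529163425
```

View pics/st1.png

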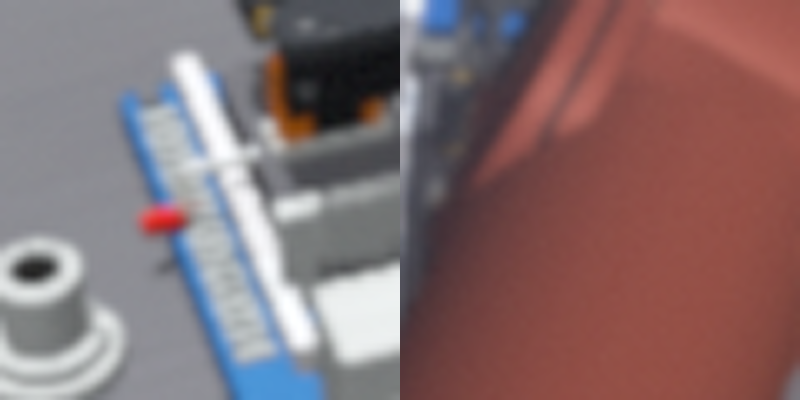

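The scene crop shows the pointer from (260,155) to its tip at about (178,166), and the clip from (145,222) to its tip at about (188,216). The top camera is blocked by the arm. Now I'll compare with projections.

```bash
python3 - <<'E'
from h import *
yaw=-.0922;X=np.array([np.cos(yaw),np.sin(yaw),0]);Y=np.array([-X[1],X[0],0]);D=np.array([.6113,-.0437,0])
W=lambda x,y,z:D+X*x/1e3+Y*(y-72)/1e3+np.array([0,0,z/1e3])
def proj(c,P):
  M=np.linalg.inv(np.array(c["cam_to_world"]));q=M[:3,:3]@P+M[:3,3];f=192/np.tan(np.radians(c["vertical_fov"])/2);return np.array([f*q[0]/q[2]+c["cx"],f*q[1]/q[2]+c["cy"]])
c=load("s1");o=lambda P:((proj(c,P)-[140,190])*400/60).round(0)
print("clip tip z29",o(W(-51,-119,29)),"out",o(W(-51,-139,29)))
for x,z in((-49,51),(-51,51),(-53,51),(-49,30),(-51,30)):
  print(x,z,"tip",o(W(x,-128,z)),"base",o(W(x,-95,z)))
print("rail corner? plate -x,-y corner",o(W(-150,-130,20)),"anvil top corner",o(W(70,-100,80)))
E
```

```text
clip tip z29 [197. 203.] out [150. 214.]
-49 51 tip [172. 171.] base [250. 153.]
-51 51 tip [171. 168.] base [248. 150.]
-53 51 tip [170. 165.] base [247. 147.]
-49 30 tip [177. 209.] base [254. 191.]
-51 30 tip [176. 206.] base [252. 188.]
rail corner? plate -x,-y corner [119.  89.] anvil top corner [311. 282.]
```

```bash
python3 - <<'E'
from h import *
yaw=-.0922;X=np.array([np.cos(yaw),np.sin(yaw),0]);Y=np.array([-X[1],X[0],0]);D=np.array([.6113,-.0437,0])
cl=lambda P:(np.array([(P-D)@X,(P-D)@Y+.072,P[2]])*1000).round(1)
a=shot("wrist","w8");hs=cv2.cvtColor(a["color"],cv2.COLOR_BGR2HSV)
m=cv2.inRange(hs,(0,150,60),(6,255,255))|cv2.inRange(hs,(174,150,60),(180,255,255))
n,l,st,ce=cv2.connectedComponentsWithStats(m);print([(ce[i].round(1),st[i].tolist()) for i in range(1,n) if st[i][4]>5])
for q in((252,290),(252,305),(252,320)):print(q,a["color"][q[1],q[0]],cl(plane(a,*q,.03)),cl(plane(a,*q,.05)))
# pointer subpixel in scene s0 (shut) and s1
c=load("s1")["color"];cv2.imwrite("pics/w8c.png",np.hstack([cv2.resize(a["color"][230:350,172:332],(500,375),interpolation=cv2.INTER_CUBIC),cv2.resize(load("s0")["color"][185:245,150:198],(300,375),interpolation=cv2.INTER_CUBIC)]))
E
```

```text
[(array([245.5, 326.4]), [244, 324, 4, 7, 15])]
(252, 290) [78 75 76] [ -48.8 -108.4   30. ] [-48.9 -95.2  50. ]
(252, 305) [85 83 83] [ -48.7 -120.6   30. ] [ -48.9 -106.1   50. ]
(252, 320) [ 48 108 219] [ -48.6 -133.2   30. ] [ -48.8 -117.4   50. ]
```

View pics/w8c.png

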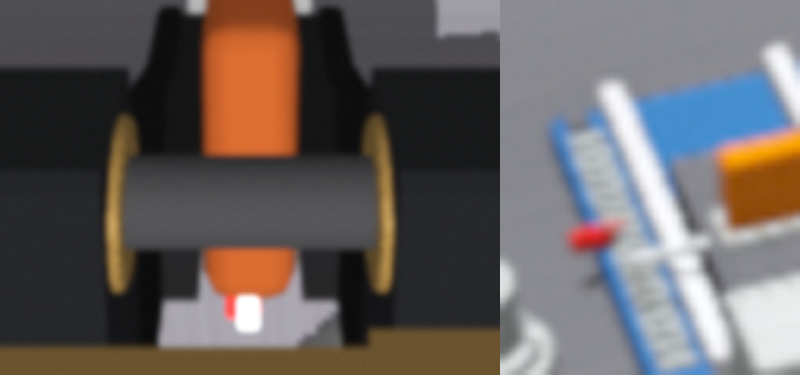

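The pointer tip (248 in the crop) sits just over the clip, with the clip's left edge showing at 225. Both are close to the principal column, so height parallax is small. The clip centre is about 1.3–2 mm further along -x. Trim by 1.5 mm.

>>> play_rows(gripper=[0,0,0,0,0,0,0,0,0,0], slide=[[0,-0.001,0],[0,-0.0015,0],[0,-0.0015,0],[0,-0.0015,0],[0,-0.0015,0],[0,-0.0015,0],[0,-0.0015,0],[0,-0.0015,0],[0,-0.0015,0],[0,-0.0015,0]], roll=[0,0,0,0,0,0,0,0,0,0])

```text
t: 14.65
tcp_pos: [0.5486, -0.1708, 0.0647]
tool_rot: [0.738, 0.675, 0.001, 0.002]
force: [9.5, -1.6, -6.7]
gripper_width: 0.0137
grasp_force: 40.0
```

```bash
python3 - <<'E'
from h import *
s=sensors.observe();print({k:np.round(s[k],4) for k in("t","tcp_pos","gripper_width","force","qvel")})
X=np.array([np.cos(.0922),-np.sin(.0922),0]);print("moved",(s["tcp_pos"]-np.array([.5984,-.1754,.0647]))@X)
a=shot("wrist","w9");c=a["color"].astype(int)
for r in(326,328,330,332):print(r,[tuple(c[r,u]) for u in range(241,262)] if r==328 else "", "G",c[r,240:264,1].tolist(),"R",c[r,240:264,2].tolist())
E
```

```text
{'t': np.float64(14.65), 'tcp_pos': array([ 0.5486, -0.1708,  0.0647]), 'gripper_width': np.float64(0.0137), 'force': array([ 9.5141, -1.603 , -6.6687]), 'qvel': array([ 0.0005,  0.0013, -0.0013,  0.0006, -0.    , -0.001 ,  0.0013])}
moved -0.05000906595924828
326  G [174, 173, 173, 173, 169, 153, 134, 195, 251, 255, 255, 255, 255, 255, 248, 186, 127, 144, 163, 172, 174, 174, 174, 174] R [177, 176, 178, 180, 186, 220, 249, 255, 255, 255, 255, 255, 255, 255, 255, 255, 252, 231, 193, 182, 180, 178, 178, 177]
328 [(np.int64(184), np.int64(174), np.int64(177)), (np.int64(183), np.int64(174), np.int64(177)), (np.int64(185), np.int64(175), np.int64(180)), (np.int64(183), np.int64(174), np.int64(187)), (np.int64(167), np.int64(159), np.int64(224)), (np.int64(142), np.int64(139), np.int64(252)), (np.int64(208), np.int64(205), np.int64(255)), (np.int64(254), np.int64(253), np.int64(255)), (np.int64(255), np.int64(255), np.int64(255)), (np.int64(255), np.int64(255), np.int64(255)), (np.int64(255), np.int64(255), np.int64(255)), (np.int64(255), np.int64(255), np.int64(255)), (np.int64(255), np.
[... 451 characters left out ...]
 255, 255, 255, 255, 255, 252, 197, 134, 151, 170, 175, 176, 175, 174, 174] R [176, 177, 177, 180, 187, 224, 252, 255, 255, 255, 255, 255, 255, 255, 255, 255, 254, 236, 195, 181, 180, 178, 177, 178]
330  G [174, 174, 174, 175, 174, 163, 148, 210, 253, 255, 255, 255, 255, 255, 252, 203, 143, 156, 171, 175, 176, 175, 174, 174] R [177, 177, 178, 180, 185, 216, 249, 255, 255, 255, 255, 255, 255, 255, 255, 255, 253, 230, 191, 180, 180, 179, 177, 178]
332  G [175, 173, 174, 174, 176, 174, 181, 230, 254, 255, 255, 255, 255, 255, 254, 229, 181, 171, 174, 175, 176, 176, 175, 175] R [178, 176, 178, 178, 181, 188, 215, 246, 255, 255, 255, 255, 255, 255, 255, 247, 220, 189, 179, 179, 181, 180, 178, 178]
```

The red clip now shows evenly on both sides of the pointer (centres at 251.3 and 251.1), and the arm is still and holding. Handing in.

```bash
python3 -c "
from bench import ctrl
print(ctrl.close_job())"
```

```text
the job is handed in; nothing more can be done
None
```

The dial's white pointer is on the red index tab and the dial is released; the jaw is open about 50 mm with its pointer on the red clip, the arm still gripping the handle, and the job is handed in.

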